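Seat the nest plate and hold the light-panel flap at its balance point

ROBOT

A 7-joint arm with a two-finger parallel gripper is mounted at the origin on the work surface. World frame = base frame: x ahead of the robot, y to its left, z up, the work surface at z = 0. Lengths are in m, angles in rad, forces in N, time in s.
With the tool pointing down it reaches from about 0.425 to 0.925 m from the base axis. Payload 6.8 kg.
Tool frame: the origin (TCP) lies at the very end of the fingers, on their centre line; the grasp point (between the pads) lies 19 mm behind it (hold_point_z is the distance from the TCP to the grasp point, in m); z points along the fingers, y is the direction in which the jaws open and shut (so a half turn about z gives the same grasp; the last joint's range is limited). The gripper opens to 85 mm and grips with 20 to 120 N. Pads are 22 mm wide; open, the fingers measure 114 mm over their backs; the gripper's body (76 mm by 85 mm) begins 54 mm behind the grasp point. The pads swing forward as they close: fully open they stand 13 mm farther back than shut.
Start: joints at [-1.299, 0.477, 0.022, 1.555, -0.011, 1.109, -0.083], TCP at [0.25, 0.627, 0.231] pointing down, gripper open.
Joint ranges: [-2.96, 2.96], [-0.34, 2.1], [-1.41, 1.46], [0.24, 2.44], [-1.37, 4.51], [0.17, 1.92], [-2.96, 2.96]. Speed limits (rad/s): [2.39, 2.39, 3.14, 3.14, 3.14, 3.14, 3.14].

INTERFACE

Orientations are given as a unit quaternion [w, x, y, z].
In Python, from station import get_obs, read_camera, calibration, hand_in, regions_of, hold_point_z gives the robot as it stands.
- The arm moves only by the tool send_rows, never from a script. Its argument "motion" is text: rows parted by semicolons, each of 7 numbers parted by spaces: the shift along the world's x, y, z in cm, then the turn, a rotation vector about the world's x, y, z in degrees, then the closure, from 0 (fully open) to 1 (shut). In form: dx dy dz rx ry rz fingers; .... A call has 1 to 20 rows; each row shifts and turns the pose as measured when the row begins; what a row does not reach is not made up. A row lasts 1/12 s, in which the tool goes at most 41.7 mm and 7.16 degrees, less where a joint would pass 70% of its speed; a pose out of reach is approached as far as the arm can. A call is refused whole if a number of a shift passes 4.17 or a number of a turn 7.16, either way. A call with a gripper value outside its range is refused whole. The fingers move at their own pace and stop on an object; "newtons" is the grip in N (left out, the last holds). Time passes only in rows, so rows that do not move let the fingers close. It gives the time, the measured TCP pose, the force and the opening at its end, in the units of the state.
- get_obs(): the state, without advancing time (a new reading comes with each control period).
- read_camera(name): name is "scene" or "top" or "wrist"; returns the picture (480x640x3 uint8, red, green, blue); there is no depth.
- calibration(name): a dict with "mtx" (3x3 intrinsics, pixels), "R" (3x3) and "t" (3): a world point X has camera coordinates R X + t; the wrist camera has in their place "hand_eye" (4x4, takes a point from camera to tool coordinates, whose origin is the TCP and whose axes are the flange's). Camera axes: x right, y down, z forward; pixel columns grow to the right and rows downward; lengths in m; the calibration is good to about 2 mm. A picture is of the moment at which its call begins: read the wrist's pose just before it. calibration takes no time and is no camera call.
- hand_in(): hands the job in, once; it reports no verdict.
Trained networks look in the newest picture that a camera, given by its name, has taken for a name from the list of things; names that differ only in an ending like _2 or _b are one class to them, and where a whole thing is asked for, a point or a joint stands for the part that bears it (a point fixed in the world has none). Each returns a list of dicts, best first, with "conf" (0 to 1); they miss things now and then, are a little off and sometimes report something else, mostly with a low value. They report only what shows in the picture. A call takes as long as a camera call. They do not tell look-alikes from the thing itself.
- regions_of(thing, camera): "region" (480x640 bool, what is visible of it) and "point" ([column, row] in pixels, amid what is visible of it).
The state is a dict: "t": time; "q": joint angles; "joint_vel": joint speeds; "joint_torque": joint torques, N m; "eef_pos": TCP position; "tool_rot": TCP orientation; "contact_force": force on the tool from outside, world axes, zero at the start; "torque": the same for the moment, N m; "gripper_width": opening from 0.0 (shut) to 1.0 (fully open).
Only numpy, scipy, OpenCV 4.12 (cv2) and the standard library are available. Lean on these libraries where they do the work, as an engineer would, in place of code of your own. Each camera call takes 0.05 s, during which the arm holds its last target.

TASK

Lower the aluminium nest plate over the two locating pins of the test fixture until it rests flush on the grey bed, and let go of it. Then grip the red handle of the open light-panel flap and swing the flap up to its balance point, straight upright over its hinge, and keep it there for a colleague to fit the stay: the program finishes while the gripper is still holding the handle, with the flap still. Never let the flap fall towards shut, and leave the other things on the bench alone.

Things in the scene. Friction and masses are not known exactly. Their poses are not given: they have to be found in the camera images.
- nest_plate: loose aluminium nest plate, 120 (x) x 76 (y) x 10 mm (z), 0.2 to 0.4 kg, flat on the table. Two 10 mm through holes at x = -45 and +45 mm, y = 0 (same after a half turn). On its middle an orange grip block, 40 mm along x, 18 mm across y, from 10 to 44 mm above the underside: pinch it across y. Origin: centre of the underside, z up
- fixture: black test fixture fixed to the table, base 220 (x) x 280 (y) mm, deck 50 mm high. On its -y side the grey bed with two pins; near +y two hinge posts, 134 mm high; three red buttons along its -x edge and a clear block, 68 mm high, at +x (not used). Origin: centre of the underside, z up; its x axis points roughly away from the robot
- bed (a point): point on the grey bed's flat top (130 x 86 mm, 58 mm above the table) midway between the pins, axes as the fixture's. Pins at x = -45 and +45 mm, y = 0, 8 mm thick, 20 mm tall, the top 5 mm tapered. The seated plate's origin lies here, its x along the fixture's x, either way round
- flap_hinge (a point): middle of the flap's hinge axis, 125 mm above the table, fixed to the fixture, axes as the fixture's; the hinge axis runs along the fixture's x
- flap (a joint): angle of the grey flap with white panels (120 mm wide, reaching 160 mm from the hinge, 10 mm thick, 0.28 to 0.46 kg). 0 = shut, level over the bed, pointing to the fixture's -y; grows as it opens; 1.571 = straight up, its weight exactly over the hinge; 2.45 = open on its stop, leaning to +y (the start). Hinge nearly frictionless: let go, it falls to its stop or shut
- flap_handle (a point): red round bar, 14 mm thick, 60 mm long, fixed at the flap's free end, sticking out sideways to the fixture's -x, parallel to the hinge. Origin: its middle; the flap's edge is 34 mm away at +x, else clear all round. At joint value a it is at (-94, -150 cos a, 150 sin a) mm from flap_hinge in fixture axes. It can turn between the pads of a gripper kept upright
- screwdriver: green screwdriver, 160 mm long, lying near the robot; origin about under its middle; bystander, leave alone
- bottle: blue bottle, 48 mm across, 110 mm tall, standing; origin under its centre; bystander, leave alone
- handset: white handset with black screen, 150 x 74 x 9 mm, lying flat; origin under its centre; bystander, leave alone
- parts_tray: blue divided parts tray, 90 x 120 x 30 mm; origin under its centre; bystander, leave alone
- swab_pot: amber glass pot, 56 mm across, 60 mm tall; origin under its centre; bystander, leave alone
- weight: brass weight with a knob, 44 mm across, 52 mm tall; origin under its centre; bystander, leave alone
- probe_block: clear block with a black top, 50 x 35 x 32 mm; origin under its centre; bystander, leave alone
Mind the look-alikes: they are no part of the job. Of the things like the nest_plate, leave any that is brown or pink; of the rest the smaller one is meant.

How it is judged:
By the outcome, as a careful person would: the job done as asked, in the order asked, and still so for the second after the job is handed in, while the arm keeps its last pose, push and grip.
It also fails if it takes over 51 s, if anything falls off the work surface, if the arm or the gripper's body presses on something with over 40 N, if the wrist force passes 120 N, or if a joint passes its speed limit or range.

## Working session

There is one attempt and no reset: what is moved stays moved. The work goes in short steps, Python scripts to look and compute and a tool call to move; the robot and the scene stay as the last step left them, time stands still between calls to the robot, and variables do not carry over. Pictures are saved under pics/ and viewed, and the job is handed in when it is done.

Besides the shell and the picture viewer there is one more tool, called after "Request:" as name(argument=value, ...) on one line, values as JSON. send_rows: Moves the arm, as the interface text tells. Its arguments: {"type":"object","properties":{"motion":{"type":"string"},"newtons":{"type":"number"}},"required":["motion"]}

```bash
ls; mkdir -p pics; python3 - <<'E'
from station import *
import cv2
o=get_obs();print(o)
print(hold_point_z)
for c in ["scene","top"]:
    im=read_camera(c);cv2.imwrite(f"pics/{c}0.png",im[:,:,::-1]);print(c,calibration(c))
E
```

```text
pics
{'t': 0.0, 'q': array([-1.29908352,  0.47781989,  0.02239636,  1.55648398, -0.01146068,
        1.10927958, -0.08310093]), 'joint_vel': array([-0.00183242,  0.0011467 , -0.00148618,  0.00045691,  0.00043786,
       -0.00068944, -0.00069574]), 'joint_torque': array([-1.58396906e-03, -5.96437490e+01,  1.60650719e+00, -2.81204438e+01,
        1.22710224e-02,  9.21003259e-03,  2.96512212e-05]), 'eef_pos': array([0.25008918, 0.62631287, 0.23029982]), 'tool_rot': array([-7.63358628e-05,  1.88773007e-01,  9.82020308e-01, -9.28096472e-04]), 'contact_force': array([-0.46729727,  0.53565917,  0.11656982]), 'torque': array([ 0.00986243, -0.04572123,  0.01962513]), 'gripper_width': 1.001710929094312}
0.0187
scene {'mtx': array([[444.02138937,   0.        , 323.50688711],
       [  0.        , 444.02138937, 236.42910883],
       [  0.        ,   0.        ,   1.        ]]), 'R': array([[ 0.52990336,  0.84779799,  0.02099985],
       [ 0.59550667, -0.354354  , -0.72097507],
       [-0.60379984,  0.39455266, -0.69264273]]), 't': array([-0.12388435, -0.29749654,  1.35902497])}
top {'mtx': array([[455.184688  ,   0.        , 320.31604576],
       [  0.        , 455.184688  , 243.11384853],
       [  0.        ,   0.        ,   1.        ]]), 'R': array([[-0.02125705, -0.99973304,  0.00905416],
       [-0.99136324,  0.01990512, -0.12962531],
       [ 0.12941048, -0.01173141, -0.99152171]]), 't': array([-0.18634626,  0.51094792,  1.01143269])}
```

View pics/scene0.png

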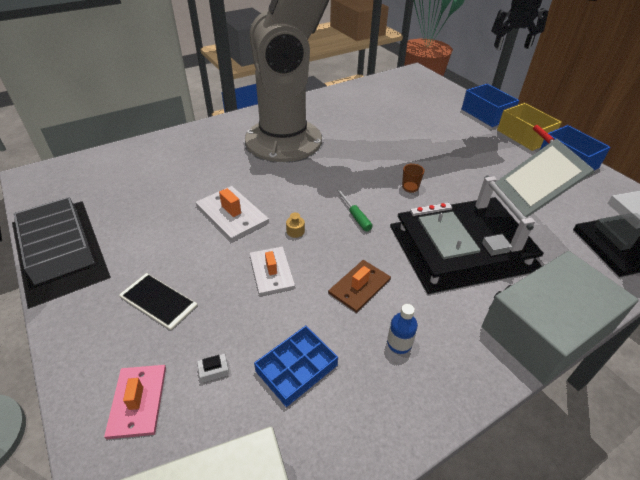

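View pics/top0.png

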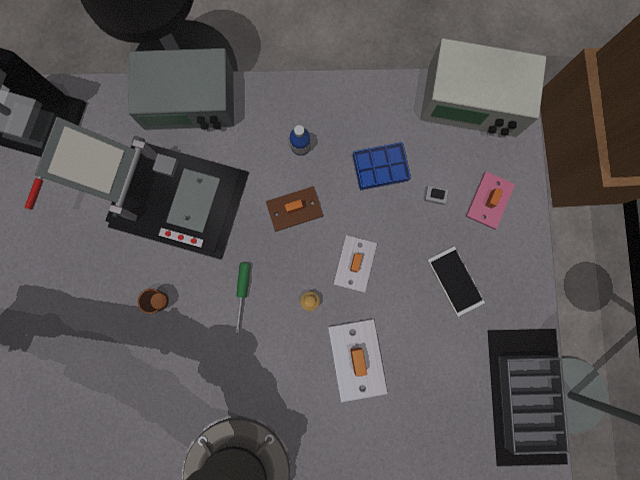

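The image shows four block-carrying plates. The small white one, at top (355,263) and scene (271,270), is the one I want; the others are the large white, brown and pink. The fixture is at top (180,195), with the flap leaning to +y and its handle at (34,193). Next I'll measure these.

```bash
cat > h.py <<'E'
import numpy as np, cv2
from station import *
def ray(c,px):
    k=calibration(c);K,R,t=k['mtx'],k['R'],k['t']
    d=R.T@np.linalg.inv(K)@np.array([px[0],px[1],1.]);return -R.T@t,d
def onz(c,px,z):
    o,d=ray(c,px);return o+d*(z-o[2])/d[2]
def proj(c,X):
    k=calibration(c);p=k['mtx']@(k['R']@np.asarray(X,float)+k['t']);return p[:2]/p[2]
def crop(c,im,x0,y0,w,h,s,name):
    cv2.imwrite(name,cv2.resize(im[y0:y0+h,x0:x0+w],None,fx=s,fy=s,interpolation=cv2.INTER_CUBIC)[:,:,::-1])
E
python3 - <<'E'
from h import *
for c in ["top","scene"]:
    im=read_camera(c)
    np.save(f"pics/{c}.npy",im)
    for n in ["nest_plate","flap_handle","fixture","flap"]:
        for r in regions_of(n,c):
            if r['conf']<.3: continue
            m=r['region'];ys,xs=np.nonzero(m)
            print(c,n,round(r['conf'],2),np.round(r['point'],1),m.sum(),xs.min(),xs.max(),ys.min(),ys.max(),np.round(onz(c,r['point'],.01),3))
            if n=="nest_plate":
                print(cv2.minAreaRect(np.stack([xs,ys],1).astype(np.float32)))
im=np.load("pics/top.npy");crop("t",im,100,130,160,135,5,"pics/tf.png");crop("t",im,325,225,60,75,8,"pics/tp.png");crop("t",im,10,110,150,130,5,"pics/tfl.png")
im=np.load("pics/scene.npy");crop("t",im,385,110,220,180,3.6,"pics/sf.png");crop("t",im,240,240,65,65,8,"pics/sp.png")
E
```

```text
top nest_plate 0.93 [491.6 199.3] 1670 466 513 172 229 [ 0.607 -0.608  0.01 ]
((489.9893798828125, 200.1507568359375), (33.487648010253906, 50.6297492980957), 22.47943687438965)
top nest_plate 0.9 [291.5 212.1] 1661 266 322 187 231 [ 0.586 -0.13   0.01 ]
((294.1405334472656, 208.95677185058594), (33.2317008972168, 51.465023040771484), 72.89727020263672)
top nest_plate 0.71 [358.1 358.5] 3580 328 386 320 401 [ 0.244 -0.278  0.01 ]
((357.25, 360.25), (76.92897033691406, 47.79096984863281), 79.99201965332031)
top nest_plate 0.7 [354.4 265.8] 1725 334 377 236 292 [ 0.455 -0.276  0.01 ]
((355.3678283691406, 263.44976806640625), (33.67106246948242, 52.7867317199707), 14.470293045043945)
top flap_handle 0.86 [ 84.1 163.6] 5937 25 141 118 209 [0.713 0.364 0.01 ]
top fixture 0.68 [148.9 186.9] 16437 25 248 117 259 [0.653 0.208 0.01 ]
top flap 0.7 [ 84.6 163.7] 5710 25 140 118 209 [0.713 0.363 0.01 ]
scene nest_plate 0.93 [231.2 216.5] 2230 196 267 186 241 [ 0.262 -0.283  0.01 ]
((231.50003051757812, 212.00001525878906), (64.34671783447266, 41.719295501708984), 45.0)
scene nest_plate 0.83 [273.8 270.5] 1554 250 294 247 295 [ 0.471 -0.275  0.01 ]
((271.7120361328125, 269.81219482421875), (45.91255187988281, 36.16460418701172), 76.37300109863281)
scene nest_plate 0.75 [359.7 284.9] 1682 330 390 261 311 [ 0.6   -0.139  0.01 ]
((359.7500305175781, 284.2500305175781), (35.35533905029297, 53.03300476074219), 45.0)
scene nest_plate 0.74 [136.7 403.7] 3362 104 165 365 438 [ 0.618 -0.607  0.01 ]
((134.82432556152344, 401.5540771484375), (49.81289291381836, 81.706298828125), 9.462322235107422)
scene flap_handle 0.93 [539.8 179. ] 4381 489 593 125 220 [0.547 0.505 0.01 ]
scene fixture 0.72 [488.7 224. ] 14883 390 593 125 293 [0.605 0.243 0.01 ]
scene fixture 0.57 [402.1 331.5] 1148 388 417 303 353 [ 0.737 -0.137  0.01 ]
scene flap 0.89 [542.3 175.9] 4310 489 593 125 219 [0.541 0.524 0.01 ]
```

View pics/tf.png

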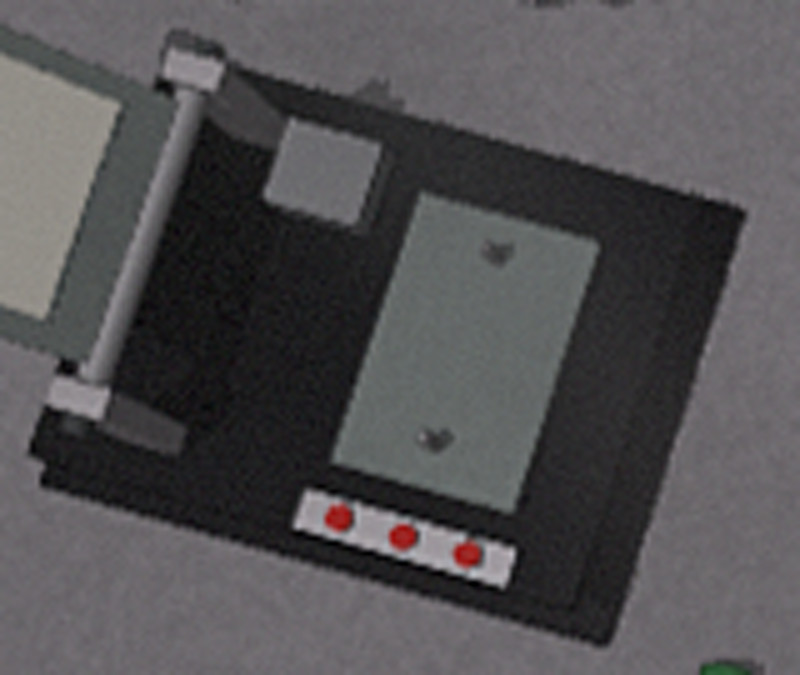

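View pics/tp.png

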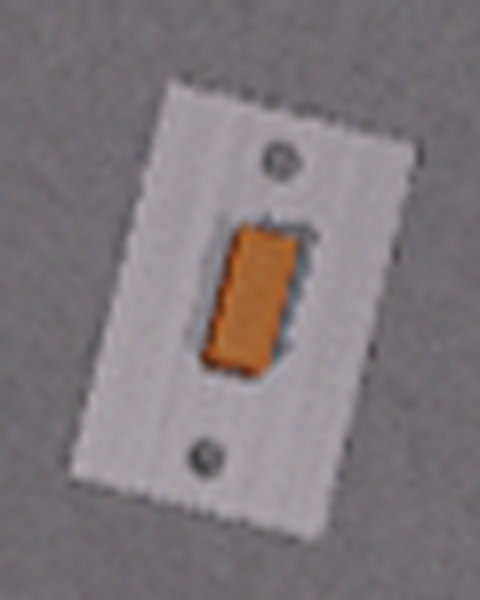

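View pics/sf.png

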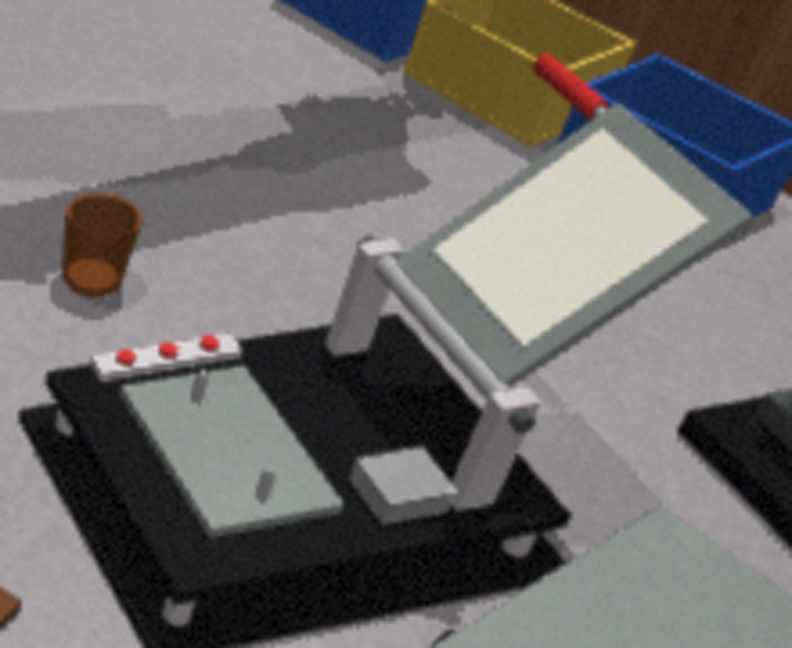

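View pics/sp.png

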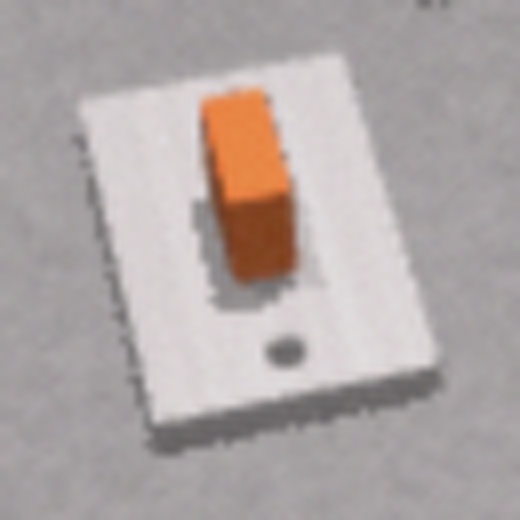

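View pics/tfl.png

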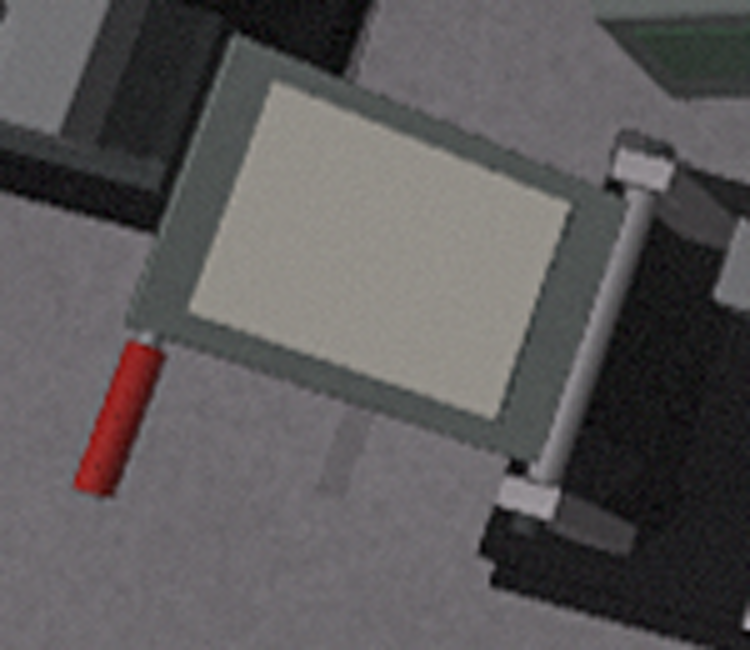

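```bash
cat > fit.py <<'E'
from h import *
from scipy.optimize import least_squares
def cp(l,x0,y0,s): return [((u+.5)/s-.5+x0,(v+.5)/s-.5+y0) for u,v in l]
# plate
tp=cp([(170,80),(415,148),(320,540),(72,475),(281,160),(206,458)],325,225,8)
sp=cp([(80,103),(345,55),(438,360),(153,423),(287,351)],240,240,8)
def P(p,l):
    c,s=np.cos(p[2]),np.sin(p[2]);return [np.array([p[0]+c*a-s*b,p[1]+s*a+c*b,z]) for a,b,z in l]
pl=[(.06,.038,.01),(.06,-.038,.01),(-.06,-.038,.01),(-.06,.038,.01),(.045,0,.01),(-.045,0,.01)]
# scene corner order: (80,103) is -x? ; decide by proj
def res(p,split=False):
    a=np.array([proj("top",X) for X in P(p,pl)])-tp
    W=P(p,pl); S=[W[3],W[2],W[1],W[0],W[4]]
    b=np.array([proj("scene",X) for X in S])
    # match nearest among the corners
    r=[]
    for q in sp[:4]:
        d=b[:4]-q; r.append(d[np.argmin((d**2).sum(1))])
    r.append(b[4]-sp[4])
    return np.concatenate([a.ravel(),np.ravel(r)])
s=least_squares(res,[.46,-.276,-.25]);print("plate",s.x.round(4),np.degrees(s.x[2]),s.fun.round(1).reshape(-1,2).tolist())
for l in (tp,):
    print("top only",least_squares(lambda p:res(p)[:12],s.x).x.round(4))
print("scene only",least_squares(lambda p:res(p)[12:],s.x).x.round(4))
# fixture
tb=cp([(420,192),(598,242),(517,513),(333,462)],100,130,5)
bl=[(.065,.043,.058),(.065,-.043,.058),(-.065,-.043,.058),(-.065,.043,.058)]
sb=cp([(122,387),(238,368),(341,505),(211,529)],385,110,3.6)
def rb(p):
    W=P(p,bl);a=np.array([proj("top",X) for X in W])-tb
    b=np.array([proj("scene",X) for X in W])
    r=[]
    for q in sb:
        d=b-q; r.append(d[np.argmin((d**2).sum(1))])
    return np.concatenate([a.ravel(),np.ravel(r)])
for sl in (slice(None),slice(0,8),slice(8,None)):
    f=least_squares(lambda p:rb(p)[sl],[.6,.1,-.25]);print("bed",f.x.round(4),np.degrees(f.x[2]),np.abs(f.fun).max())
f=least_squares(rb,[.6,.1,-.25]);print(f.fun.round(1).reshape(-1,2).tolist())
print("pins top", [onz("top",q,.078).round(4) for q in cp([(497,250),(433,438)],100,130,5)],[onz("scene",q,.078).round(4) for q in cp([(201,374),(267,474)],385,110,3.6)],'exp',P(f.x,[(.045,0,0),(-.045,0,0)]))
# hinge
he=[onz("top",q,.125) for q in cp([(640,190),(545,475)],10,110,5)]
print("hinge ends top",np.round(he,4),"scene",[onz("scene",q,.125).round(4) for q in cp([(383,262),(505,395)],385,110,3.6)])
hm=[onz("top",cp([(117,418)],10,110,5)[0],.2207),onz("scene",cp([(572,85)],385,110,3.6)[0],.2207)]
o1,d1=ray("top",cp([(117,418)],10,110,5)[0]);o2,d2=ray("scene",cp([(572,85)],385,110,3.6)[0])
A=np.stack([d1,-d2],1);k=np.linalg.lstsq(A,o2-o1,rcond=None)[0]
print("handle tri",o1+d1*k[0],o2+d2*k[1],np.round(hm,4))
y=f.x[2];c,s_=np.cos(y),np.sin(y);Rz=np.array([[c,-s_],[s_,c]])
for h in (hm[0],hm[1]):
    print("handle in bed frame",Rz.T@(h[:2]-f.x[:2]), "hinge from handle", h[:2]-Rz@[-.094,.1155])
for h in he: print("hinge end in bed frame",Rz.T@(h[:2]-f.x[:2]))
E
python3 fit.py
```

```text
plate [ 0.4616 -0.2771 -0.2768] -15.860320671263777 [[-0.3, -0.2], [0.4, -0.6], [-0.0, 0.0], [-0.7, -0.2], [-0.1, -0.0], [-0.1, -0.1], [-0.5, -0.4], [-0.5, -0.6], [0.2, 0.4], [-0.2, -0.0], [-0.2, -0.1]]
top only [ 0.4612 -0.2775 -0.275 ]
scene only [ 0.4622 -0.2768 -0.2804]
bed [ 0.6088  0.0893 -0.2885] -16.532315364864893 0.8249473554207611
bed [ 0.6086  0.0897 -0.286 ] -16.384475604747262 0.3677219474525941
bed [ 0.6094  0.0886 -0.2914] -16.698257044743688 0.8647668465632137
[[0.1, -0.0], [0.6, -0.3], [-0.1, -0.2], [0.1, 0.0], [-0.8, -0.1], [0.7, -0.8], [0.4, -0.4], [0.0, 0.1]]
pins top [array([0.6498, 0.0717, 0.078 ]), array([0.565 , 0.0988, 0.078 ])] [array([0.5673, 0.101 , 0.078 ]), array([0.6544, 0.0724, 0.078 ])] exp [array([0.65195897, 0.07654084, 0.        ]), array([0.56567962, 0.10215088, 0.        ])]
hinge ends top [[0.7097 0.192  0.125 ]
 [0.5856 0.2281 0.125 ]] scene [array([0.5812, 0.2303, 0.125 ]), array([0.7071, 0.1945, 0.125 ])]
handle tri [0.58922196 0.34910959 0.22062455] [0.58960262 0.34951507 0.22097651] [[0.5892 0.3491 0.2207]
 [0.5893 0.35   0.2207]]
handle in bed frame [-0.09270955  0.24339749] hinge from handle [0.64645041 0.21158879]
handle in bed frame [-0.09283911  0.24433409] hinge from handle [0.64659272 0.21252353]
hinge end in bed frame [0.06753168 0.12708759]
hinge end in bed frame [-0.06172017  0.12640773]
```

Top and scene agree within about 1 mm. The plate is at (0.4616, -0.277) with yaw -15.9°, and the bed at (0.609, 0.089) with yaw -16.5°. The hinge is at about (0.6465, 0.212), and the handle triangulates to z 0.2207 as it should. Moving to the plate.

Request:
send_rows(motion="0.65 -3.5 0.3 0 0 0.5 0;0.65 -3.5 0.3 0 0 0.5 0;0.65 -3.5 0.3 0 0 0.5 0;0.65 -3.5 0.3 0 0 0.5 0;0.65 -3.5 0.3 0 0 0.5 0;0.65 -3.5 0.3 0 0 0.5 0;0.65 -3.5 0 0 0 0.5 0;0.65 -3.5 0 0 0 0.5 0;1.75 -3.1 0 0 0 0.5 0;1.75 -3.1 0 0 0 0.5 0;1.75 -3.1 0 0 0 0.5 0;1.75 -3.1 0 0 0 0.5 0;1.75 -3.1 0 0 0 0 0;1.75 -3.1 0 0 0 0 0;1.75 -3.1 0 0 0 0 0;1.75 -3.1 0 0 0 0 0", newtons=50)

```text
t: 1.93
eef_pos: [0.4398, 0.0815, 0.2516]
tool_rot: [0.001, 0.127, 0.992, 0.006]
contact_force: [0.8, 0.1, 0.7]
gripper_width: 0.999
```

Request:
send_rows(motion="0.24 -4 -1 0 0 0 0;0.24 -4 -1 0 0 0 0;0.24 -4 -1 0 0 -0.6 0;0.24 -4 -1 0 0 -0.6 0;0.24 -4 -1 0 0 0 0;0.24 -4 -1 0 0 0 0;0.24 -4 -1 0 0 0 0;0.24 -4 -1 0 0 0 0;0.24 -3.5 -1 0 0 0 0;0 0 0 0 0 0 0;0 0 0 0 0 0 0")

```text
t: 2.85
eef_pos: [0.4638, -0.2896, 0.1653]
tool_rot: [0.01, 0.141, 0.99, 0.006]
contact_force: [-0.3, -0.0, 0.5]
gripper_width: 0.999
```

```bash
cat >> h.py <<'E'
from scipy.spatial.transform import Rotation as Ro
def tool(o):
    q=o['tool_rot'];M=Ro.from_quat([q[1],q[2],q[3],q[0]]).as_matrix();return M
def wcam(o):
    M=tool(o);H=calibration("wrist")['hand_eye'];T=np.eye(4);T[:3,:3]=M;T[:3,3]=o['eef_pos'];return T@H
def wonz(T,px,z):
    K=calibration("wrist")['mtx'];d=T[:3,:3]@np.linalg.inv(K)@np.array([px[0],px[1],1.]);o=T[:3,3];return o+d*(z-o[2])/d[2]
def wproj(T,X):
    K=calibration("wrist")['mtx'];p=K@(T[:3,:3].T@(np.asarray(X)-T[:3,3]));return p[:2]/p[2]
def corr(target_yaw_y,o=None):
    # rotation vector (deg, world) to bring tool to straight down, jaw(y) along yaw
    o=o or get_obs();M=tool(o);a=np.radians(target_yaw_y);y=np.array([np.cos(a),np.sin(a),0]);z=np.array([0,0,-1.]);D=np.stack([np.cross(y,z),y,z],1)
    return np.degrees(Ro.from_matrix(D@M.T).as_rotvec()).round(2)
E
python3 - <<'E'
from h import *
o=get_obs();T=wcam(o);im=read_camera("wrist");cv2.imwrite("pics/w1.png",im[:,:,::-1])
print(o['eef_pos'],o['q'].round(2),corr(74.1,o));print(calibration("wrist"))
print([wproj(T,X).round(0) for X in [(.4616,-.277,.01),(.4616,-.277,.044)]])
E
```

```text
[ 0.46380502 -0.28964331  0.16525648] [-0.03  0.38  0.61  1.97 -0.31  0.86  2.03] [-0.5   1.19  0.32]
{'mtx': array([[401.01524454,   0.        , 321.34484684],
       [  0.        , 401.01524454, 239.2787171 ],
       [  0.        ,   0.        ,   1.        ]]), 'hand_eye': array([[-1.15679668e-03, -9.50255515e-01, -3.11469290e-01,
         8.01179714e-02],
       [ 9.99998493e-01, -6.95941586e-04, -1.59075911e-03,
        -5.25310870e-04],
       [ 1.29486318e-03, -3.11470661e-01,  9.50254887e-01,
        -1.43467532e-01],
       [ 0.00000000e+00,  0.00000000e+00,  0.00000000e+00,
         1.00000000e+00]])}
[array([335., 207.]), array([337., 219.])]
```

View pics/w1.png

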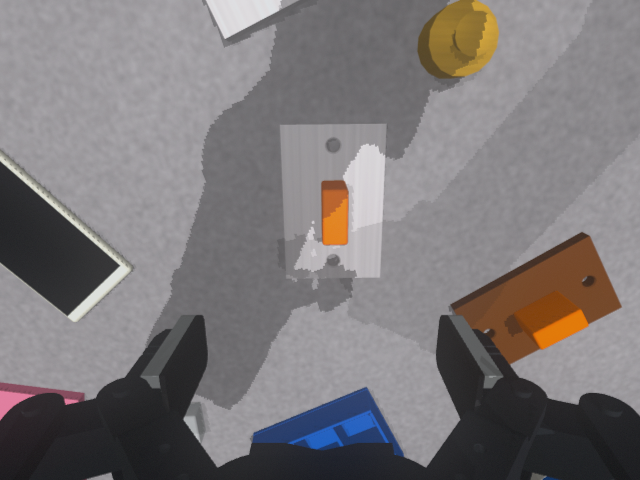

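The wrist view shows the small white plate with holes at (333,145) and (332,260) and its block top around (337,217). The predicted block centre is (337,219), so they agree. The brown plate is at right, clear of the fingers.

```bash
python3 - <<'E'
from h import *
o=get_obs();T=wcam(o)
a,b=wonz(T,(333,145),.01),wonz(T,(332.5,260),.01);print(a,b,(a+b)/2,np.linalg.norm(a-b),np.degrees(np.arctan2(*(b-a)[1::-1])))
E
```

```text
[ 0.41655024 -0.2661971   0.01      ] [ 0.5031106  -0.29100659  0.01      ] [ 0.45983042 -0.27860185  0.01      ] 0.09004558152362749 -15.993092671804261
```

Request:
send_rows(motion="-0.1 0.4 -2 -0.2 0.4 0.1 0;-0.1 0.4 -2 -0.2 0.4 0.1 0;-0.1 0.35 -2 -0.1 0.4 0.1 0;0 0 -2 0 0 0 0;0 0 -2 0 0 0 0;0 0 0 0 0 0 0;0 0 0 0 0 0 0")

```text
t: 3.48
eef_pos: [0.4657, -0.2694, 0.0661]
tool_rot: [0.004, 0.132, 0.991, 0.001]
contact_force: [0.2, 0.0, 0.3]
gripper_width: 1.002
```

```bash
python3 - <<'E'
from h import *
o=get_obs();print(o['eef_pos'],corr(74.1,o))
E
```

```text
[ 0.46567374 -0.26941148  0.06610402] [-0.08  0.48 -0.71]
```

Request:
send_rows(motion="-0.5 -0.85 -0.5 0 0.5 -0.7 0;0 0 0 0 0 0 0;0 0 0 0 0 0 0")

```text
t: 3.73
eef_pos: [0.4624, -0.2775, 0.0637]
tool_rot: [0.001, 0.137, 0.991, 0.001]
contact_force: [0.2, 0.1, -0.0]
gripper_width: 0.998
```

```bash
python3 - <<'E'
from h import *
o=get_obs();print(o['eef_pos'],corr(74.1,o))
E
```

```text
[ 0.46237721 -0.27749238  0.06369867] [-0.06  0.15 -0.13]
```

Request:
send_rows(motion="-0.1 0 -1.2 0 0 0 0;0 0 -1.2 0 0 0 0;0 0 -1.2 0 0 0 0;0 0 -1 0 0 0 0;0 0 0 0 0 0 0;0 0 0 0 0 0 0.5")

```text
t: 4.23
eef_pos: [0.462, -0.2783, 0.0143]
tool_rot: [0.003, 0.138, 0.99, 0.0]
contact_force: [-0.1, -0.4, 0.0]
gripper_width: 0.882
```

Request:
send_rows(motion="0 0 0.15 0 0 0 1;0 0 0 0 0 0 1;0 0 0 0 0 0 1;0 0 0 0 0 0 1;0 0 0 0 0 0 1;0 0 0 0 0 0 1;0 0 0 0 0 0 1;0 0 0 0 0 0 1", newtons=60)

```text
t: 4.9
eef_pos: [0.4619, -0.2783, 0.0164]
tool_rot: [0.003, 0.138, 0.99, 0.0]
contact_force: [-0.2, 0.1, -3.5]
gripper_width: 0.195
```

Request:
send_rows(motion="0 0 0.8 0 0 0 1;0 0 1.5 0 0 0 1;0 0 2 0 0 0 1;0 0 2 0 0 0 1;0 0 2 0 0 0 1;0 0 2 0 0 0 1;0 0 2 0 0 0 1;0 0 0 0 0 0 1;0 0 0 0 0 0 1")

```text
t: 5.65
eef_pos: [0.4578, -0.2766, 0.1456]
tool_rot: [-0.0, 0.138, 0.99, 0.002]
contact_force: [0.5, 0.3, -4.7]
gripper_width: 0.199
```

```bash
python3 - <<'E'
from h import *
o=get_obs();print(o,corr(74.1,o))
T=wcam(o);im=read_camera("wrist");cv2.imwrite("pics/w2.png",im[:,:,::-1])
E
```

```text
{'t': 5.65, 'q': array([-0.05181952,  0.40249446,  0.60584992,  2.00199597, -0.31105522,
        0.82926412,  2.02278874]), 'joint_vel': array([-0.00332971, -0.03779562,  0.01002962, -0.01833266,  0.01732314,
        0.01612169, -0.01520106]), 'joint_torque': array([ 2.53509264e-01, -4.46342719e+01,  8.23102713e+00, -2.40985894e+01,
        9.38674668e-02, -1.12713176e-03, -4.79397608e-02]), 'eef_pos': array([ 0.45777117, -0.27663106,  0.14562898]), 'tool_rot': array([-3.05084244e-04,  1.38489848e-01,  9.90362554e-01,  1.57507606e-03]), 'contact_force': array([ 0.47178547,  0.27406646, -4.70196354]), 'torque': array([-0.03393106,  0.05413254,  0.00337096]), 'gripper_width': 0.19862019039682444} [-0.18 -0.01  0.02]
```

View pics/w2.png

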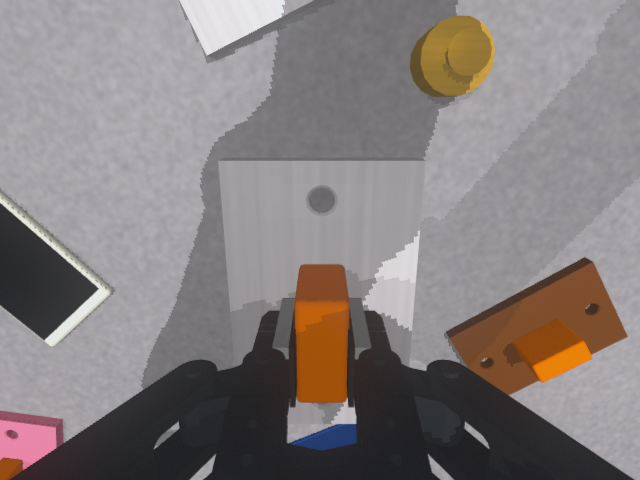

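The plate is held level, with the visible hole at (321,200) and the near edge on row 160 from column 219 to 424. Next: the plate's position relative to the tool.

```bash
python3 - <<'E'
from h import *
o=get_obs();H=calibration("wrist")['hand_eye']
def wt(px,zt):
    K=calibration("wrist")['mtx'];d=H[:3,:3]@np.linalg.inv(K)@np.array([px[0],px[1],1.]);s=(zt-H[2,3])/d[2];return H[:3,3]+d*s
z=.0064
h=wt((321.5,200),z);a=wt((219.5,161),z);b=wt((424,160),z);print(h,a,b)
for p in[h,a,b]:pass
M=tool(o);print("tool x",M[:,0],"y",M[:,1])
E
```

```text
[ 0.04676899 -0.0007047   0.0064    ] [ 0.06150508 -0.0384022   0.0064    ] [0.06179342 0.03715573 0.0064    ]
tool x [-9.61565668e-01  2.74574093e-01  7.30285913e-04] y [0.27457506 0.96156165 0.00278005]
```

Request:
send_rows(motion="1.2 2.6 0 0 0 0 1;1.3 2.8 0 0 0 0 1;1.3 2.8 0 0 0 0 1;1.3 2.8 0 0 0 0 1;1.3 2.8 0 0 0 0 1;1.3 2.8 0 0 0 0 1;1.3 2.8 0 0 0 0 1;1.3 2.8 0 0 0 0 1;1.3 2.8 0 0 0 -0.3 1;1.2 2.6 0 0 0 -0.3 1;0 0 0 0 0 0 1;0 0 0 0 0 0 1;0 0 0 0 0 0 1")

```text
t: 6.78
eef_pos: [0.5773, 0.0142, 0.128]
tool_rot: [-0.013, 0.146, 0.989, -0.002]
contact_force: [0.7, -0.4, -3.1]
gripper_width: 0.197
```

```bash
python3 - <<'E'
from h import *
o=get_obs();print(o['t'],o['eef_pos'],corr(73.5,o),o['joint_vel'].round(3))
im=read_camera("wrist");cv2.imwrite("pics/w3.png",im[:,:,::-1])
T=wcam(o);print([wproj(T,X).round(0) for X in [(.652,.0765,.058),(.5657,.102,.058),(.5657,.102,.078)]])
E
```

```text
6.7833 [0.57727058 0.01418163 0.12798981] [-0.03 -1.5   0.34] [ 0.003  0.019  0.001  0.017  0.01  -0.003  0.006]
[array([458., 343.]), array([473., 196.]), array([487., 203.])]
```

View pics/w3.png

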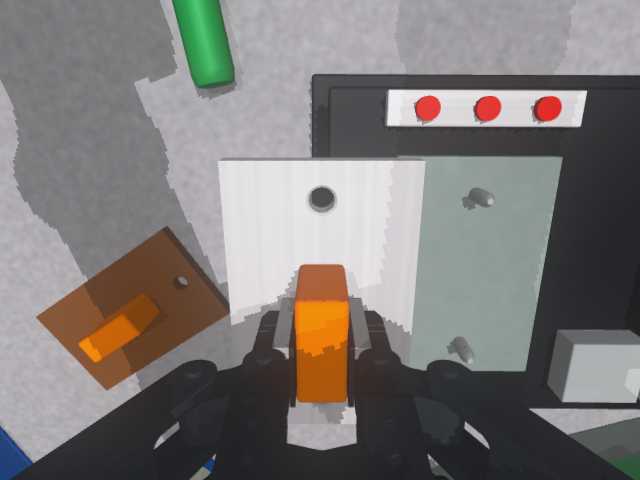

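The wrist view shows both pins right of the held plate: near pin at about (482,197), far pin at about (463,350). I'll zoom in for exact positions.

```bash
python3 - <<'E'
import cv2
im=cv2.imread("pics/w3.png")
a=cv2.resize(im[175:225,445:515],None,fx=8,fy=8,interpolation=cv2.INTER_CUBIC)
b=cv2.resize(im[320:380,445:515],None,fx=8,fy=8,interpolation=cv2.INTER_CUBIC)
import numpy as np
cv2.imwrite("pics/w3z.png",np.vstack([a[:, :],b[:480-400+400]])[:,:][:,:] [:880:1][:600] if False else cv2.resize(np.vstack([a,b]),None,fx=.68,fy=.68))
E
```

```text
(no output)
```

View pics/w3z.png

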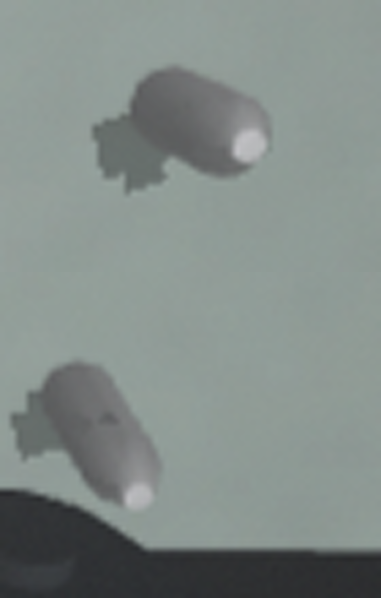

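```bash
python3 - <<'E'
from h import *
o=get_obs();T=wcam(o)
t1,t2=wonz(T,(490.3,201.2),.078),wonz(T,(469.9,360.3),.078)
b1,b2=wonz(T,(475.4,192.9),.058),wonz(T,(458.3,341.5),.058)
for a,b in((t1,t2),(b1,b2)):print(a,b,(a+b)/2,np.linalg.norm(a-b),np.degrees(np.arctan2(*(b-a)[1::-1])))
# plate hole at this moment
H=calibration("wrist")['hand_eye']
print(tool(o)@[.0017,-.0006,.0164]+o['eef_pos'])
E
```

```text
[0.56462124 0.10283853 0.078     ] [0.65053501 0.07613767 0.078     ] [0.60757812 0.0894881  0.078     ] 0.08996728136712322 -17.264555817513287
[0.5640089  0.10279529 0.058     ] [0.6506717  0.07601395 0.058     ] [0.6073403  0.08940462 0.058     ] 0.090706566860709 -17.172679894925874
[0.57454919 0.01333438 0.11157647]
```

Request:
send_rows(motion="0.7 1.7 0.3 0 -0.5 0 1;0.8 1.9 0.3 0 -0.5 0 1;0.8 1.9 0.3 0 -0.5 0 1;0.7 1.6 0.2 0 0 0 1;0 0 0 0 0 0 1;0 0 0 0 0 0 1;0 0 0 0 0 0 1")

```text
t: 7.42
eef_pos: [0.603, 0.0744, 0.1362]
tool_rot: [-0.003, 0.155, 0.988, -0.003]
contact_force: [0.1, 0.0, -3.5]
gripper_width: 0.198
```

```bash
cat > st.py <<'E'
from h import *
o=get_obs();print(o['t'],o['eef_pos'].round(4),corr(73.1,o),o['contact_force'].round(1),o['torque'].round(2),"need cm",((np.array([.6095,.0895,0])-o['eef_pos'])*100).round(2)[:2])
E
python3 st.py
```

```text
7.4167 [0.603  0.0744 0.1362] [ 0.26 -0.39  0.98] [ 0.1  0.  -3.5] [ 0.01 -0.04  0.03] need cm [0.65 1.51]
```

Request:
send_rows(motion="0.35 0.8 -0.5 0.1 -0.2 0.5 1;0.35 0.8 -0.5 0.1 -0.2 0.5 1;0 0 0 0 0 0 1;0 0 0 0 0 0 1;0 0 0 0 0 0 1")

```text
t: 7.83
eef_pos: [0.6091, 0.0869, 0.1242]
tool_rot: [-0.001, 0.149, 0.989, -0.001]
contact_force: [-0.3, -0.1, -3.6]
gripper_width: 0.196
```

```bash
python3 st.py
```

```text
7.8333 [0.6091 0.0869 0.1242] [ 0.14 -0.09  0.23] [-0.3 -0.1 -3.6] [0.04 0.01 0.  ] need cm [0.04 0.26]
```

Request:
send_rows(motion="0.05 0.3 -1 0.1 0 0.2 1;0 0 -1.2 0 0 0 1;0 0 0 0 0 0 1;0 0 0 0 0 0 1;0 0 0 0 0 0 1")

```text
t: 8.25
eef_pos: [0.609, 0.0894, 0.099]
tool_rot: [-0.001, 0.147, 0.989, -0.001]
contact_force: [-0.1, 0.6, -3.8]
gripper_width: 0.197
```

```bash
python3 st.py; python3 - <<'E'
from h import *
im=read_camera("wrist");cv2.imwrite("pics/w4.png",im[:,:,::-1])
im=read_camera("scene");crop("s",im,385,110,220,180,3.6,"pics/s4.png")
E
```

```text
8.25 [0.609  0.0894 0.099 ] [ 0.07 -0.17  0.05] [-0.1  0.6 -3.8] [-0.03  0.   -0.02] need cm [0.05 0.01]
```

View pics/w4.png

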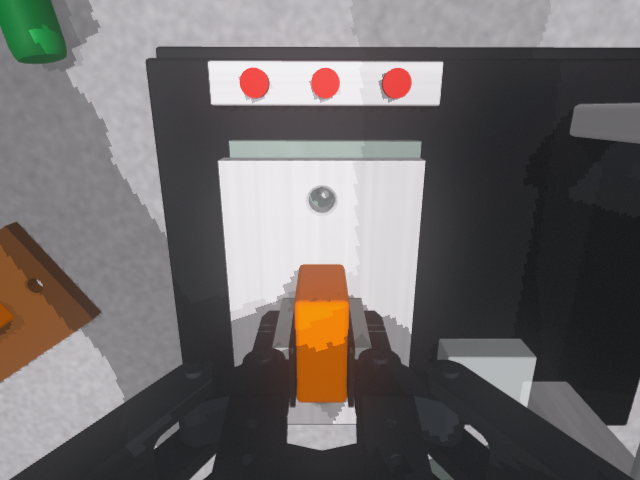

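View pics/s4.png

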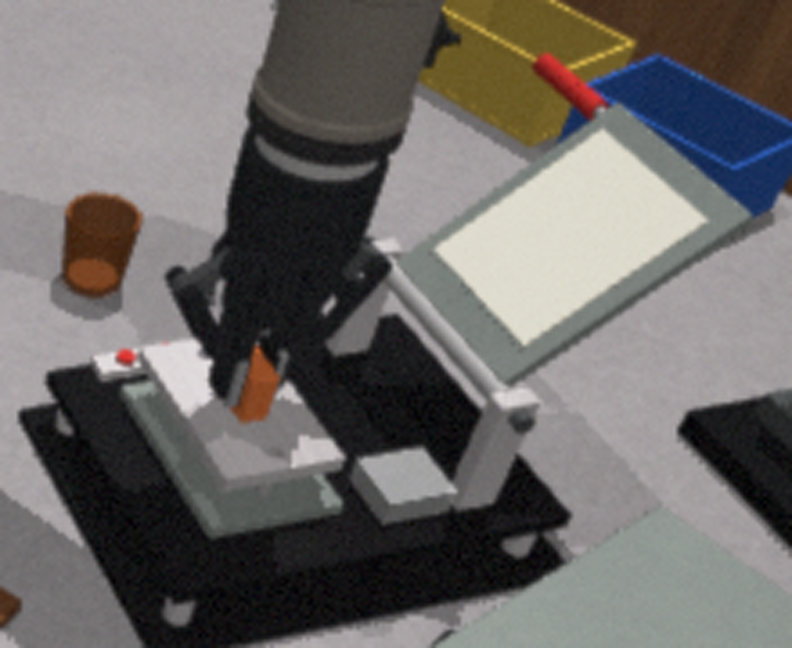

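```bash
python3 - <<'E'
from h import *
im=cv2.imread("pics/w4.png")
cv2.imwrite("pics/w4z.png",cv2.resize(im[175:225,295:350],None,fx=11,fy=11,interpolation=cv2.INTER_CUBIC))
o=get_obs();T=wcam(o)
M=tool(o);pc=M@[.0017,-.0006,.0164]+o['eef_pos'];print(pc)
ax=M[:,0]
for s in (1,):
    hc=pc+ax*.045
    print("bottom",wproj(T,hc),"top",wproj(T,hc+[0,0,.01]))
    q=hc.copy();q[2]=.078;print("pin top if aligned",wproj(T,q))
E
```

```text
[0.60747052 0.08936501 0.08313363]
bottom [321.79559119 194.74462393] top [321.74805743 200.10559543]
pin top if aligned [321.8182124 192.1933495]
```

View pics/w4z.png

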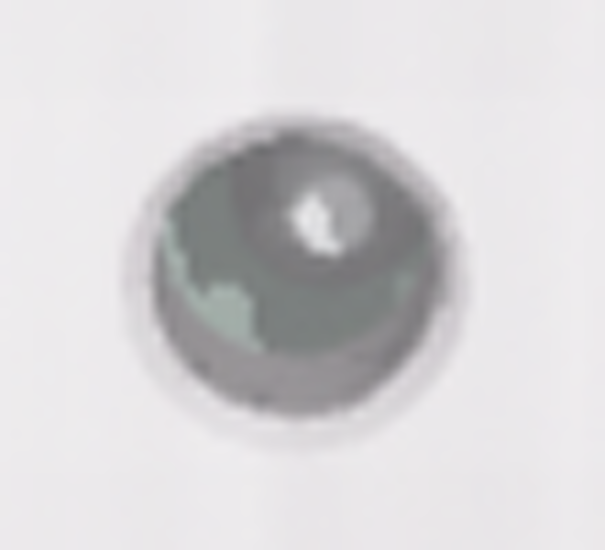

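```bash
sed -i 's/\.6095,\.0895/.6102,.0903/' st.py; python3 st.py
```

```text
8.35 [0.6093 0.0895 0.0995] [ 0.06 -0.12  0.06] [-0.6 -0.1 -1.6] [0.03 0.01 0.  ] need cm [0.09 0.08]
```

Request:
send_rows(motion="0.12 0.1 0 0 -0.15 0 1;0 0 0 0 0 0 1;0 0 0 0 0 0 1")

```text
t: 8.6
eef_pos: [0.6113, 0.0904, 0.1004]
tool_rot: [0.001, 0.148, 0.989, -0.0]
contact_force: [-0.6, 0.1, -2.4]
gripper_width: 0.199
```

```bash
python3 st.py; python3 - <<'E'
from h import *
o=get_obs();T=wcam(o);im=read_camera("wrist")[:,:,::-1]
cv2.imwrite("pics/w5z.png",cv2.resize(im[175:225,295:350],None,fx=11,fy=11,interpolation=cv2.INTER_CUBIC))
M=tool(o);pc=M@[.0017,-.0006,.0164]+o['eef_pos']
q=pc+M[:,0]*.045;q[2]=.078;print("crop px pin top if aligned",(wproj(T,q)-[295,175]+.5)*11)
E
```

```text
8.6 [0.6113 0.0904 0.1004] [0.04 0.14 0.07] [-0.6  0.1 -2.4] [-0.05 -0.01  0.03] need cm [-0.11 -0.01]
crop px pin top if aligned [300.26547262 190.47336591]
```

View pics/w5z.png

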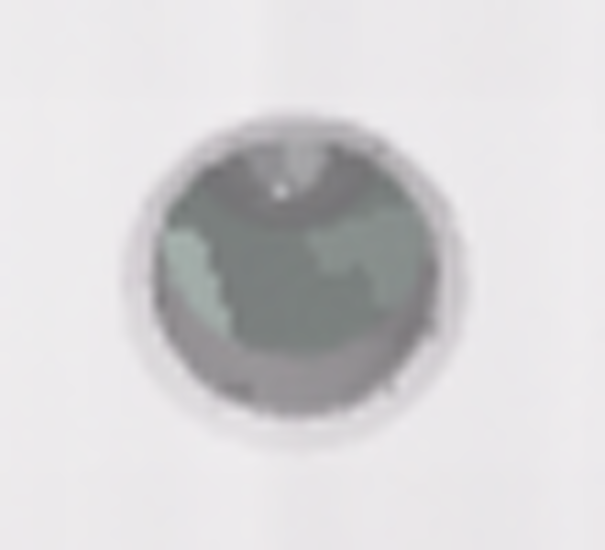

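Request:
send_rows(motion="-0.1 -0.02 -0.3 0 0.1 0 1;0 0 0 0 0 0 1;0 0 0 0 0 0 1")

```text
t: 8.9
eef_pos: [0.6105, 0.0904, 0.0976]
tool_rot: [0.001, 0.147, 0.989, -0.0]
contact_force: [-0.7, -0.2, -3.5]
gripper_width: 0.201
```

```bash
python3 st.py; python3 - <<'E'
from h import *
o=get_obs();T=wcam(o);im=read_camera("wrist")[:,:,::-1]
cv2.imwrite("pics/w6z.png",cv2.resize(im[175:225,295:350],None,fx=11,fy=11,interpolation=cv2.INTER_CUBIC))
M=tool(o);pc=M@[.0017,-.0006,.0164]+o['eef_pos']
q=pc+M[:,0]*.045;q[2]=.078;print("crop px pin top if aligned",(wproj(T,q)-[295,175]+.5)*11)
E
```

```text
8.9 [0.6105 0.0904 0.0976] [0.02 0.08 0.06] [-0.7 -0.2 -3.5] [-0.01  0.03  0.01] need cm [-0.03 -0.01]
crop px pin top if aligned [300.23324557 205.3628721 ]
```

View pics/w6z.png

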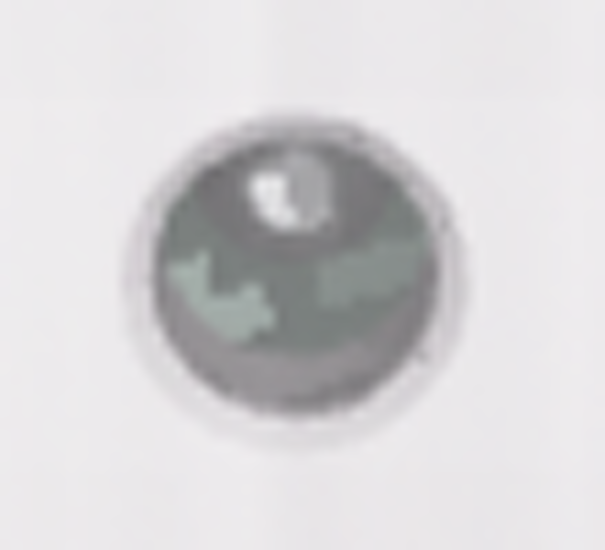

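Request:
send_rows(motion="-0.06 -0.02 -0.3 0 0 0 1;0 0 -0.3 0 0 0 1;0 0 0 0 0 0 1;0 0 0 0 0 0 1")

```text
t: 9.28
eef_pos: [0.6096, 0.0902, 0.0907]
tool_rot: [0.001, 0.148, 0.989, -0.0]
contact_force: [-0.7, 0.4, -2.9]
gripper_width: 0.196
```

```bash
python3 st.py; python3 - <<'E'
from h import *
o=get_obs();T=wcam(o);im=read_camera("wrist")[:,:,::-1]
cv2.imwrite("pics/w7z.png",cv2.resize(im[175:225,295:350],None,fx=11,fy=11,interpolation=cv2.INTER_CUBIC))
M=tool(o);pc=M@[.0017,-.0006,.0164]+o['eef_pos']
q=pc+M[:,0]*.045;q[2]=.078;print("crop px pin top if aligned",(wproj(T,q)-[295,175]+.5)*11)
E
```

```text
9.2833 [0.6096 0.0902 0.0907] [0.02 0.05 0.06] [-0.7  0.4 -2.9] [ 0.    0.04 -0.04] need cm [0.06 0.01]
crop px pin top if aligned [300.19597795 243.96954658]
```

View pics/w7z.png

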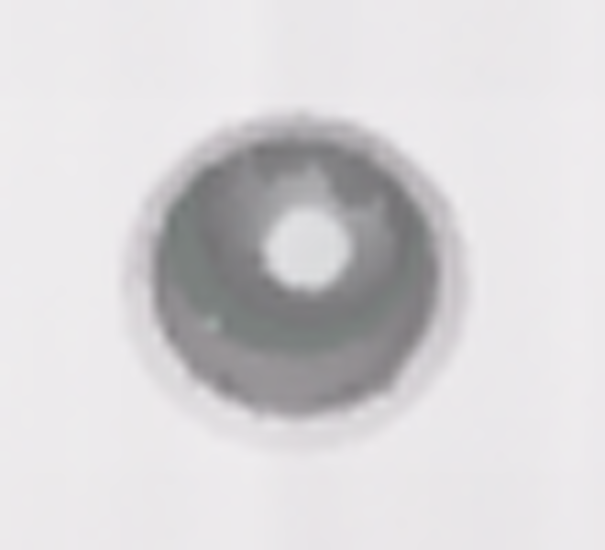

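Pin tip is centred in the hole to within 0.3 mm and has entered, with no force. Descending.

Request:
send_rows(motion="0.02 0.01 -0.3 0 0 0 1;0 0 -0.3 0 0 0 1;0 0 0 0 0 0 1;0 0 0 0 0 0 1")

```text
t: 9.67
eef_pos: [0.6099, 0.0904, 0.0841]
tool_rot: [0.0, 0.147, 0.989, -0.0]
contact_force: [-0.4, 0.2, -3.6]
gripper_width: 0.197
```

```bash
python3 st.py
```

```text
9.6667 [0.6099 0.0904 0.0841] [0.02 0.05 0.06] [-0.4  0.2 -3.6] [-0.04  0.04  0.03] need cm [ 0.03 -0.01]
```

Request:
send_rows(motion="0 0 -0.3 0 0 0 1;0 0 -0.3 0 0 0 1;0 0 -0.2 0 0 0 1;0 0 0 0 0 0 1;0 0 0 0 0 0 1")

```text
t: 10.08
eef_pos: [0.6098, 0.0903, 0.075]
tool_rot: [0.0, 0.147, 0.989, -0.0]
contact_force: [0.1, 0.7, -3.2]
gripper_width: 0.198
```

```bash
python3 st.py
```

```text
10.0833 [0.6098 0.0903 0.075 ] [0.03 0.04 0.05] [ 0.1  0.7 -3.2] [-0.03 -0.01  0.  ] need cm [ 0.04 -0.  ]
```

Request:
send_rows(motion="0 0 -0.1 0 0 0 1;0 0 -0.1 0 0 0 1;0 0 0 0 0 0 1")

```text
t: 10.33
eef_pos: [0.6101, 0.0904, 0.0748]
tool_rot: [0.0, 0.148, 0.989, 0.0]
contact_force: [0.1, 0.6, -2.5]
gripper_width: 0.196
```

```bash
python3 st.py
```

```text
10.3333 [0.6101 0.0904 0.0748] [-0.04  0.06  0.07] [ 0.1  0.6 -2.5] [ 0.   -0.06 -0.02] need cm [ 0.01 -0.01]
```

Request:
send_rows(motion="0 0 -0.2 0 0 0 1;0 0 -0.2 0 0 0 1;0 0 -0.2 0 0 0 1")

```text
t: 10.58
eef_pos: [0.6104, 0.0904, 0.0742]
tool_rot: [0.0, 0.148, 0.989, 0.002]
contact_force: [-8.4, 0.4, 18.5]
gripper_width: 0.2
```

```bash
python3 st.py
```

```text
10.5833 [0.6104 0.0904 0.0742] [-0.24  0.04  0.07] [-8.4  0.4 18.5] [-0.44  1.59  0.03] need cm [-0.02 -0.01]
```

Request:
send_rows(motion="0 0 0.1 0 0 0 0.4;0 0 0 0 0 0 0.4;0 0 0 0 0 0 0.4;0 0 0 0 0 0 0.4;0 0 0 0 0 0 0.4;0 0 1 0 0 0 0.4;0 0 1.5 0 0 0 0.4;0 0 2 0 0 0 0.4;0 0 2 0 0 0 0.4;0 0 2 0 0 0 0.4;0 0 0 0 0 0 0;0 0 0 0 0 0 0")

```text
t: 11.58
eef_pos: [0.6114, 0.0899, 0.167]
tool_rot: [0.001, 0.148, 0.989, 0.002]
contact_force: [-0.3, -0.1, -0.8]
gripper_width: 0.861
```

```bash
python3 st.py; python3 - <<'E'
from h import *
o=get_obs();T=wcam(o);print([wproj(T,X).round(0) for X in [(.652,.0765,.078),(.5657,.102,.078)]])
im=read_camera("wrist");cv2.imwrite("pics/w8.png",im[:,:,::-1])
im=read_camera("scene");crop("s",im,385,110,220,180,3.6,"pics/s8.png")
E
```

```text
11.5833 [0.6114 0.0899 0.167 ] [-0.2   0.17  0.13] [-0.3 -0.1 -0.8] [-0.04  0.02  0.04] need cm [-0.12  0.04]
[array([321., 308.]), array([319., 168.])]
```

View pics/w8.png

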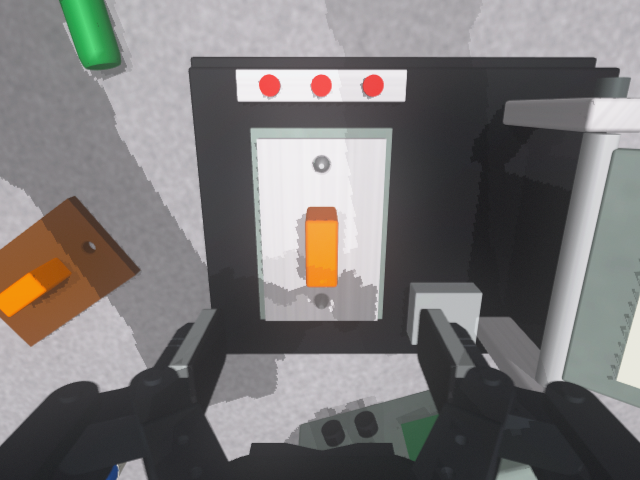

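View pics/s8.png

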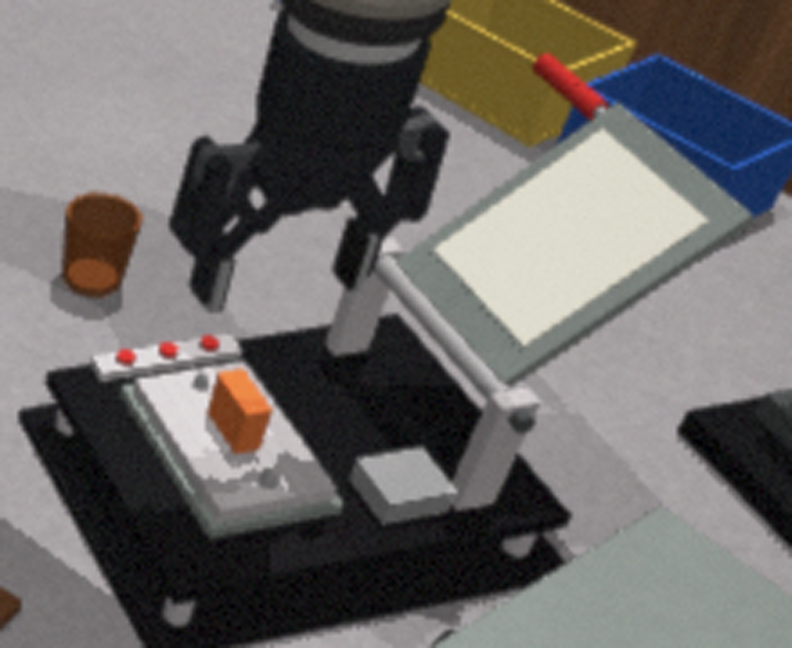

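The plate is seated flush with both pins showing, at wrist (321,163) and (321,300), and it has been released. Now raising the arm and going above the flap handle.

Request:
send_rows(motion="-0.4 0 3 0 0 0 0;-0.4 0 3 0 0 0 0;-0.4 0 3 0 0 0 0;-0.4 0 3 0 0 0 0;-0.4 0 2 0 0 0 0;-0.2 2.5 0 0 0 0 0;-0.2 3 0 0 0 0 0;-0.2 3 0 0 0 0 0;0 3 0 0 0 0 0;0 3 0 0 0 0 0;0 3 0 0 0 0 0;0 3 0 0 0 0 0;0 2 0 0 0 0 0;0 0 0 0 0 0 0;0 0 0 0 0 0 0;0 0 0 0 0 0 0")

```text
t: 13.02
eef_pos: [0.573, 0.3207, 0.2957]
tool_rot: [-0.011, 0.151, 0.988, -0.007]
contact_force: [0.5, 0.0, 0.5]
gripper_width: 1.004
```

```bash
python3 - <<'E'
from h import *
o=get_obs();T=wcam(o);print(o['t'],o['eef_pos'],corr(73.1,o),o['q'].round(2));print([wproj(T,X).round(0) for X in [(.5892,.3495,.2207)]])
im=read_camera("wrist");cv2.imwrite("pics/w9.png",im[:,:,::-1])
E
```

```text
13.0167 [0.57298494 0.32073007 0.29567883] [ 0.59 -1.38  0.46] [-0.98  0.45  0.55  1.53 -0.24  1.25  0.87]
[array([380., 267.])]
```

View pics/w9.png

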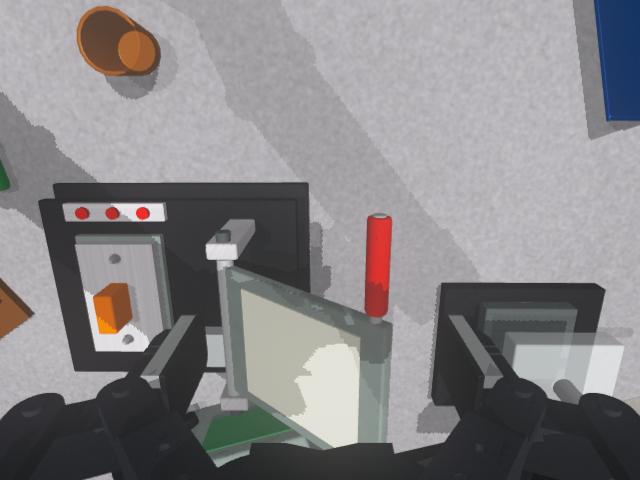

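The handle bar runs from (379,215) to (377,317), middle about (378,266); predicted (380,267), so they agree. Descending onto it.

Request:
send_rows(motion="0.6 1.5 0 0.3 -0.7 0.2 0;0.6 1.45 0 0.3 -0.7 0.2 0;0 0 0 0 0 0 0;0 0 0 0 0 0 0")

```text
t: 13.4
eef_pos: [0.5878, 0.3479, 0.2959]
tool_rot: [0.002, 0.151, 0.989, 0.0]
contact_force: [0.0, -0.7, -0.6]
gripper_width: 1.0
```

```bash
python3 - <<'E'
from h import *
o=get_obs();T=wcam(o);print(o['t'],o['eef_pos'],corr(73.1,o));print(([.5855,.350,.202]-o['eef_pos'])*100)
E
```

```text
13.4 [0.58780758 0.34792239 0.29594465] [-0.02  0.2   0.45]
[-0.23075823  0.20776116 -9.39446533]
```

Request:
send_rows(motion="-0.2 0.2 -1.2 0 0.2 0.4 0;0 0 -1.5 0 0 0 0;0 0 -1.5 0 0 0 0;0 0 -1.5 0 0 0 0;0 0 -1.5 0 0 0 0;0 0 -1.2 0 0 0 0;0 0 0 0 0 0 0;0 0 0 0 0 0 0")

```text
t: 14.07
eef_pos: [0.5849, 0.3474, 0.2049]
tool_rot: [-0.001, 0.148, 0.989, -0.0]
contact_force: [0.4, 0.2, 0.1]
gripper_width: 0.998
```

```bash
python3 - <<'E'
from h import *
o=get_obs();T=wcam(o);print(o['t'],o['eef_pos'],corr(73.1,o));print(([.5855,.350,.202]-o['eef_pos'])*100)
im=read_camera("wrist");cv2.imwrite("pics/w10.png",im[:,:,::-1])
E
```

```text
14.0667 [0.58493433 0.34741283 0.20486841] [ 0.03 -0.07  0.08]
[ 0.05656707  0.25871748 -0.28684081]
```

View pics/w10.png

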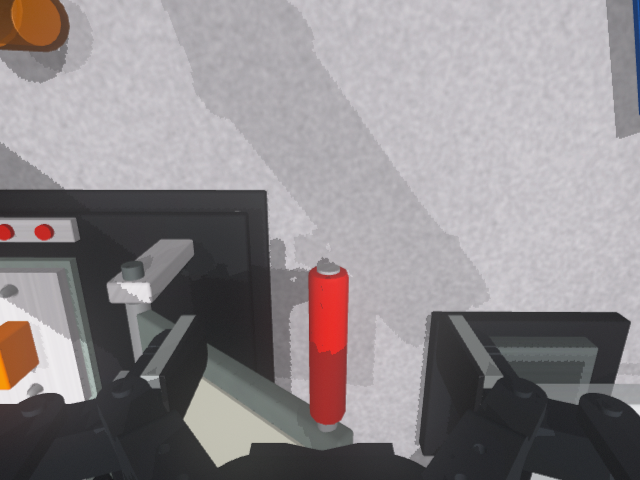

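The handle sits between the open jaws at column 328, against a jaw centre of 321, so it is about 3 mm off in +y. I'll centre on it and close.

Request:
send_rows(motion="0.1 0.28 -0.25 0 0 0 0;0 0 0 0 0 0 0.4;0 0 0 0 0 0 0.6;0 0 0 0 0 0 0.7;0 0 0 0 0 0 1;0 0 0 0 0 0 1;0 0 0 0 0 0 1;0 0 0 0 0 0 1;0 0 0 0 0 0 1", newtons=45)

```text
t: 14.87
eef_pos: [0.5871, 0.3489, 0.2065]
tool_rot: [0.0, 0.148, 0.989, -0.0]
contact_force: [1.0, 0.1, -1.0]
gripper_width: 0.144
```

```bash
python3 - <<'E'
from h import *
o=get_obs();T=wcam(o);print(o['t'],o['eef_pos'],corr(73.1,o),o['contact_force'],o['torque'],o['gripper_width'])
im=read_camera("wrist");cv2.imwrite("pics/w11.png",im[:,:,::-1])
E
```

```text
14.8667 [0.58713752 0.34894473 0.20646555] [0.01 0.05 0.15] [ 1.04792686  0.12820101 -0.95396387] [ 0.02237096 -0.07253281  0.01216029] 0.14356937737762004
```

View pics/w11.png

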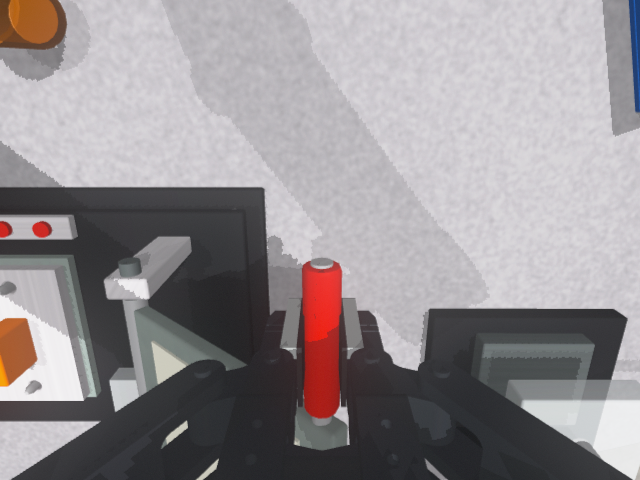

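Request:
send_rows(motion="0 0 0 0 0 0 0.6;0 0 0 0 0 0 0.6;0 0 0 0 0 0 0.6;0 0 -0.45 0 0 0 0.6;0 0 0 0 0 0 0.6;0 0 0 0 0 0 1;0 0 0 0 0 0 1;0 0 0 0 0 0 1;0 0 0 0 0 0 1;0 0 0 0 0 0 1", newtons=45)

```text
t: 15.75
eef_pos: [0.5872, 0.3491, 0.2013]
tool_rot: [0.001, 0.148, 0.989, -0.0]
contact_force: [-0.5, -0.4, -0.6]
gripper_width: 0.146
```

```bash
python3 - <<'E'
from h import *
o=get_obs();T=wcam(o);print(o['t'],o['eef_pos'],corr(73.1,o),o['contact_force'],o['torque'],o['gripper_width'])
h=np.array([.6460,.2122]);y=np.radians(-16.9);R=np.array([[np.cos(y),-np.sin(y)],[np.sin(y),np.cos(y)]])
print(R.T@(o['eef_pos'][:2]-h))
dirn=-R[:,1];n=16;a=np.linspace(2.45,1.571,n+1);print(dirn)
for i in range(n):
    t0,t1=.150*-np.cos(a[i]),.150*-np.cos(a[i+1]);d=R@[0,t1-t0];print(*(d*100).round(2),((np.sin(a[i+1])-np.sin(a[i]))*15).round(2))
E
```

```text
15.75 [0.58724393 0.34911412 0.20129533] [0.03 0.06 0.11] [-0.51344535 -0.35336044 -0.64050188] [-0.00770146  0.03834195  0.04209869] 0.14648704569495372
[-0.09601984  0.11392077]
[-0.29070219 -0.95681358]
-0.16 -0.52 0.62
-0.17 -0.55 0.59
-0.18 -0.58 0.56
-0.19 -0.61 0.52
-0.19 -0.64 0.49
-0.2 -0.66 0.45
-0.21 -0.68 0.41
-0.21 -0.7 0.37
-0.22 -0.72 0.33
-0.22 -0.74 0.29
-0.23 -0.75 0.25
-0.23 -0.76 0.2
-0.24 -0.77 0.16
-0.24 -0.78 0.11
-0.24 -0.79 0.07
-0.24 -0.79 0.02
```

Request:
send_rows(motion="-0.16 -0.52 0.62 0 0 0 1;-0.17 -0.55 0.59 0 0 0 1;-0.18 -0.58 0.56 0 0 0 1;-0.19 -0.61 0.52 0 0 0 1;0 0 0 0 0 0 1;0 0 0 0 0 0 1")

```text
t: 16.25
eef_pos: [0.58, 0.3256, 0.2263]
tool_rot: [0.001, 0.148, 0.989, 0.002]
contact_force: [2.3, 1.3, -4.0]
gripper_width: 0.147
```

```bash
cat > fl.py <<'E'
from h import *
o=get_obs();p=o['eef_pos'];print(o['t'],p.round(4),corr(73.1,o),o['contact_force'].round(1),o['torque'].round(2),o['gripper_width'].round(3))
y=np.radians(-16.9);R=np.array([[np.cos(y),-np.sin(y)],[np.sin(y),np.cos(y)]])
d=R.T@(p[:2]-[.58724,.34911]);yy=.1155+d[1];zz=.0957+p[2]-.2013
print("fx",d[0].round(4),"y,z",yy.round(4),zz.round(4),"r",np.hypot(yy,zz).round(4),"ang",np.arctan2(zz,-yy).round(3))
E
python3 fl.py
```

```text
Traceback (most recent call last):
  File "fl.py", line 2, in <module>
    o=get_obs();p=o['eef_pos'];print(o['t'],p.round(4),corr(73.1,o),o['contact_force'].round(1),o['torque'].round(2),o['gripper_width'].round(3))
                                                                                                                     ^^^^^^^^^^^^^^^^^^^^^^^^
AttributeError: 'float' object has no attribute 'round'
```

```bash
sed -i "s/o\['gripper_width'\].round(3)/o['gripper_width']/" fl.py;python3 fl.py
```

```text
16.25 [0.58   0.3256 0.2263] [-0.16  0.19  0.12] [ 2.3  1.3 -4. ] [ 0.53 -0.46 -0.01] 0.14733719958005384
fx -0.0001 y,z 0.0909 0.1207 r 0.1511 ang 2.216
```

Request:
send_rows(motion="-0.19 -0.64 0.45 0 0 0 1;-0.2 -0.66 0.43 0 0 0 1;-0.21 -0.68 0.4 0 0 0 1;-0.21 -0.7 0.36 0 0 0 1;-0.22 -0.72 0.32 0 0 0 1;-0.22 -0.74 0.27 0 0 0 1;0 0 0 0 0 0 1;0 0 0 0 0 0 1")

```text
t: 16.92
eef_pos: [0.5666, 0.2818, 0.2523]
tool_rot: [0.002, 0.148, 0.989, 0.004]
contact_force: [1.9, 1.8, -2.9]
gripper_width: 0.144
```

```bash
python3 fl.py
```

```text
16.9167 [0.5666 0.2818 0.2523] [-0.4   0.33  0.08] [ 1.9  1.8 -2.9] [ 0.52 -0.34  0.03] 0.1437631966385832
fx -0.0002 y,z 0.0451 0.1467 r 0.1535 ang 1.869
```

```bash
python3 - <<'E'
from h import *
im=read_camera("wrist");cv2.imwrite("pics/w12.png",im[:,:,::-1])
im=read_camera("scene");crop("s",im,385,80,220,180,3.6,"pics/s12.png")
E
```

```text
(no output)
```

View pics/w12.png

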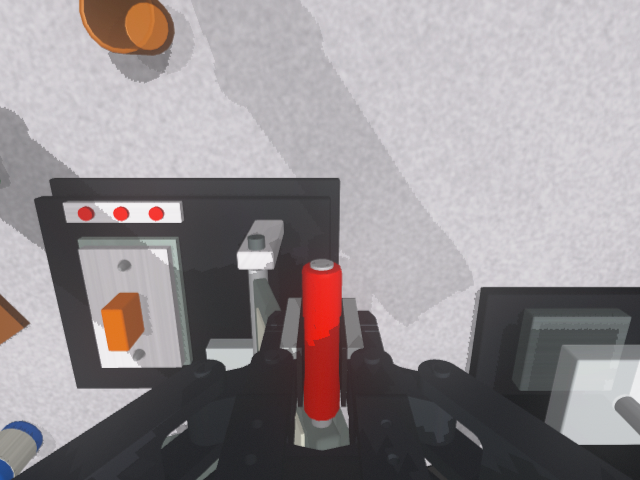

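View pics/s12.png

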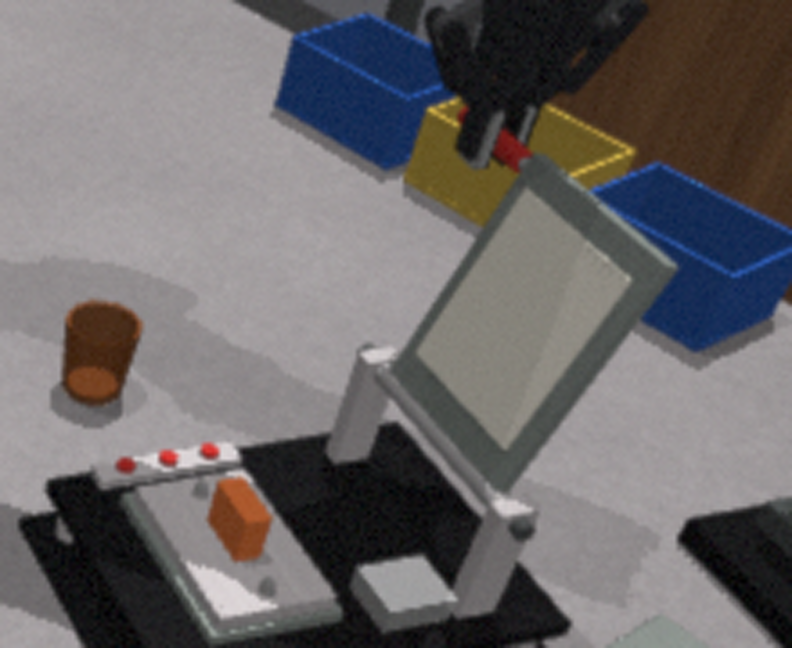

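Request:
send_rows(motion="-0.2 -0.67 0.15 0 0 0 1;-0.2 -0.67 0.12 0 0 0 1;-0.2 -0.67 0.08 0 0 0 1;-0.2 -0.67 0.04 0 0 0 1;-0.15 -0.5 0 0 0 0 1;0 0 0 0 0 0 1;0 0 0 0 0 0 1")

```text
t: 17.6
eef_pos: [0.558, 0.2536, 0.2596]
tool_rot: [0.005, 0.145, 0.989, 0.008]
contact_force: [0.1, 3.7, 1.0]
gripper_width: 0.142
```

```bash
python3 fl.py; python3 - <<'E'
from h import *
im=read_camera("wrist");cv2.imwrite("pics/w13.png",im[:,:,::-1])
im=read_camera("scene");np.save("pics/s13.npy",im);crop("s",im,385,60,220,180,3.6,"pics/s13.png")
im=read_camera("top");np.save("pics/t13.npy",im);crop("s",im,60,100,150,130,5,"pics/t13.png")
E
```

```text
17.6 [0.558  0.2536 0.2596] [-0.87  0.65 -0.18] [0.1 3.7 1. ] [ 1.04 -0.33 -0.06] 0.1418916752502087
fx -0.0002 y,z 0.0156 0.154 r 0.1548 ang 1.672
```

View pics/s13.png

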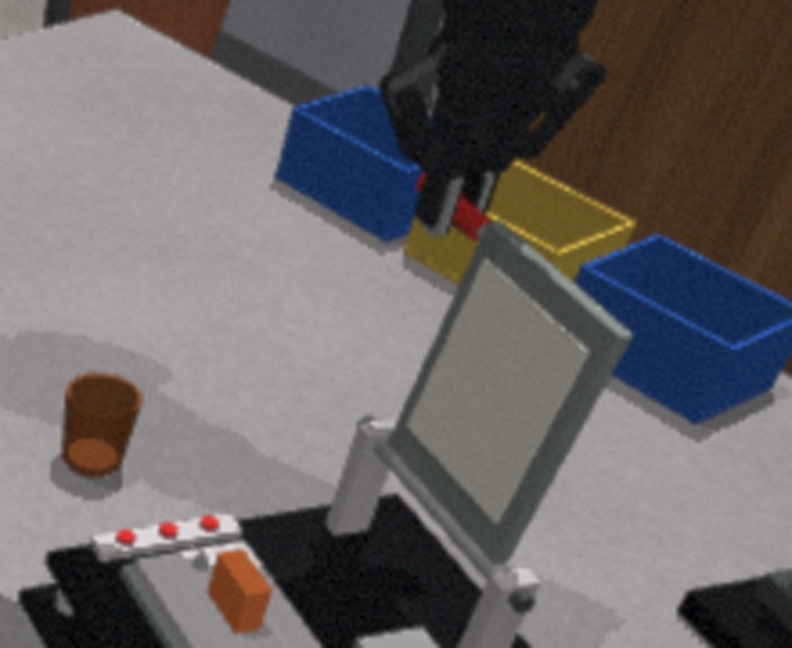

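View pics/t13.png

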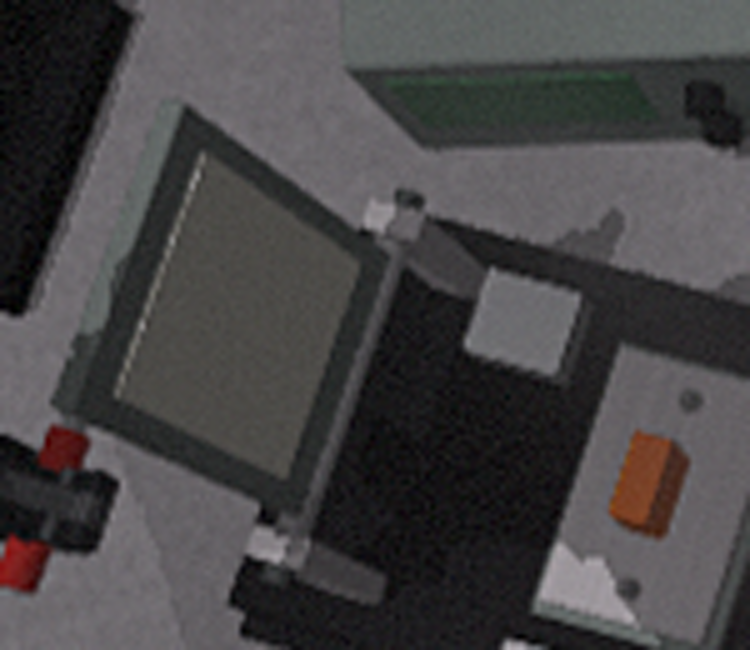

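View pics/w13.png

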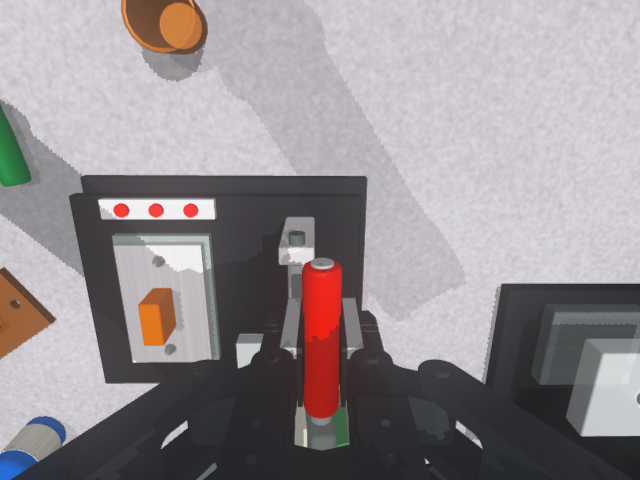

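Request:
send_rows(motion="-0.12 -0.4 0.03 -0.4 0.3 -0.1 1;-0.12 -0.4 0 -0.4 0.3 0 1;-0.1 -0.35 0 0 0 0 1;-0.05 -0.2 0 0 0 0 1;0 0 0 0 0 0 1;0 0 0 0 0 0 1;0 0 0 0 0 0 1")

```text
t: 18.33
eef_pos: [0.5543, 0.242, 0.2609]
tool_rot: [0.0, 0.145, 0.989, 0.001]
contact_force: [0.1, 3.1, 3.8]
gripper_width: 0.141
```

```bash
python3 fl.py; python3 - <<'E'
from h import *
im=read_camera("scene");np.save("pics/s14.npy",im);crop("s",im,455,80,130,150,4,"pics/s14.png")
im=read_camera("top");np.save("pics/t14.npy",im);crop("s",im,60,100,130,120,5,"pics/t14.png")
E
```

```text
18.3333 [0.5543 0.242  0.2609] [-0.06  0.01 -0.22] [0.1 3.1 3.8] [ 1.13 -0.12 -0.08] 0.1410045719449187
fx -0.0004 y,z 0.0034 0.1553 r 0.1553 ang 1.593
```

View pics/s14.png

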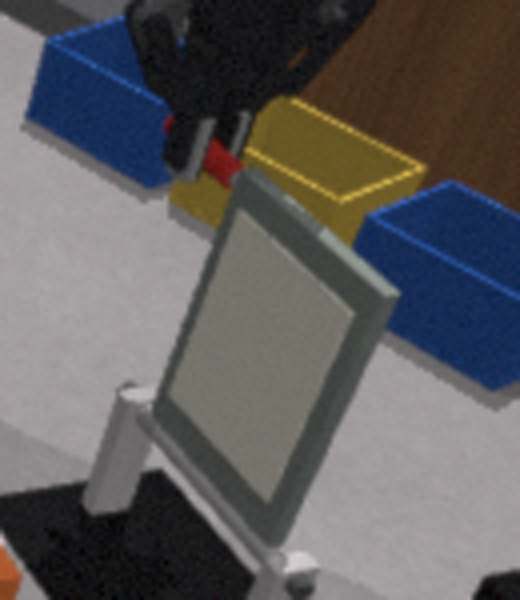

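View pics/t14.png

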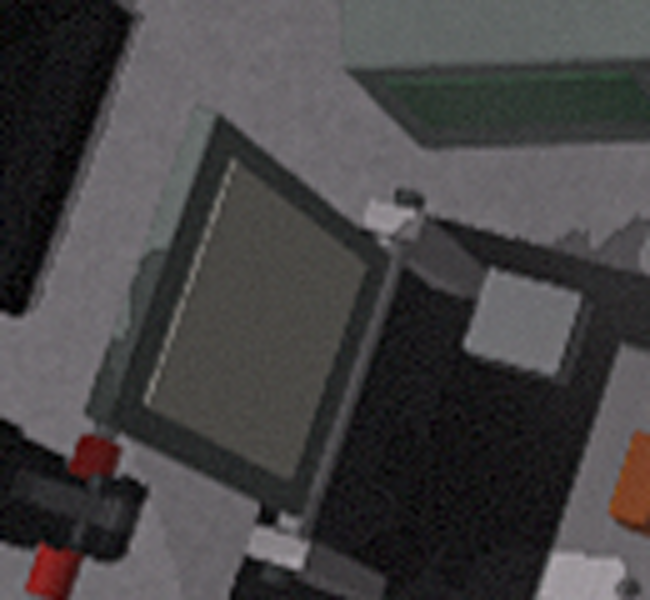

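```bash
cat > ang.py <<'E'
from h import *
from scipy.optimize import least_squares
def cp(l,x0,y0,s): return [((u+.5)/s-.5+x0,(v+.5)/s-.5+y0) for u,v in l]
def fit(top,scene,hinge_top,hinge_scene):
    def P(p,l):
        y=p[2];c,s=np.cos(y),np.sin(y);a=p[3];out=[]
        for x,r in l:
            fy,fz=-r*np.cos(a),r*np.sin(a);out.append(np.array([p[0]+c*x-s*fy,p[1]+s*x+c*fy,.125+fz]))
        return out
    def res(p):
        W=P(p,[(.06,.16),(-.06,.16)]);r=[]
        for c,o in(("top",top),("scene",scene)):
            r+=[proj(c,w)-q for w,q in zip(W,o)]
        W=P(p,[(.0,0)])
        # hinge bar line: perpendicular residual only, use two ends pts
        for c,o in(("top",hinge_top),("scene",hinge_scene)):
            a_,b_=[proj(c,w) for w in P(p,[(.06,0),(-.06,0)])];n=np.array([-(b_-a_)[1],(b_-a_)[0]]);n/=np.linalg.norm(n)
            r+=[np.array([n@(np.array(q)-a_)]) for q in o]
        return np.concatenate([np.r_[*[np.atleast_1d(x) for x in r]],[(p[2]-np.radians(-16.7))/.005]])
    s=least_squares(res,[.646,.212,-.29,1.6]);J=s.jac;cov=np.linalg.inv(J.T@J)
    print("hinge",s.x[:2].round(4),"yaw",np.degrees(s.x[2]).round(2),"angle",s.x[3].round(3),"+-",(np.sqrt(cov[3,3])).round(3));print(s.fun.round(1))
E
python3 - <<'E'
from ang import *
fit(cp([(212,111),(102,412)],60,100,5),cp([(392,293),(246,175)],455,80,4),
 cp([(392,262),(318,490)],60,100,5),cp([(150,420),(262,552)],455,80,4))
E
```

```text
hinge [0.6462 0.2065] yaw -16.72 angle 1.597 +- 0.01
[ 0.2 -1.6 -0.1  0.9  0.1  0.7 -0.3 -2.2  0.2 -0.5  0.7 -0.2 -0.1]
```

Request:
send_rows(motion="-0.08 -0.28 0 0 0 0 1;0 0 0 0 0 0 1;0 0 0 0 0 0 1;0 0 0 0 0 0 1;0 0 0 0 0 0 1")

```text
t: 18.85
eef_pos: [0.5533, 0.2386, 0.2612]
tool_rot: [-0.0, 0.145, 0.989, 0.0]
contact_force: [-0.7, 3.0, 4.3]
gripper_width: 0.147
```

```bash
python3 fl.py
```

```text
18.85 [0.5533 0.2386 0.2612] [-0.01 -0.02 -0.24] [-0.7  3.   4.3] [ 0.93  0.01 -0.06] 0.14717859870003086
fx -0.0003 y,z -0.0001 0.1556 r 0.1556 ang 1.57
```

Request:
send_rows(motion="0 0 0 0 0 0 1;0 0 0 0 0 0 1;0 0 0 0 0 0 1;0 0 0 0 0 0 1;0 0 0 0 0 0 1;0 0 0 0 0 0 1")

```text
t: 19.35
eef_pos: [0.5533, 0.2386, 0.2612]
tool_rot: [-0.0, 0.145, 0.989, -0.0]
contact_force: [-0.8, 2.4, 3.7]
gripper_width: 0.141
```

```bash
python3 fl.py; python3 - <<'E'
from h import *
im=read_camera("scene");crop("s",im,455,80,130,150,4,"pics/s15.png")
im=read_camera("top");crop("s",im,60,100,130,120,5,"pics/t15.png")
im=read_camera("wrist");cv2.imwrite("pics/w15.png",im[:,:,::-1])
print(get_obs()['joint_vel'].round(3))
E
```

```text
19.35 [0.5533 0.2386 0.2612] [ 0.   -0.03 -0.25] [-0.8  2.4  3.7] [ 0.89  0.06 -0.03] 0.14087493150922203
fx -0.0003 y,z -0.0001 0.1556 r 0.1556 ang 1.57
[-0.002 -0.001 -0.003  0.002  0.002 -0.     0.   ]
```

View pics/s15.png

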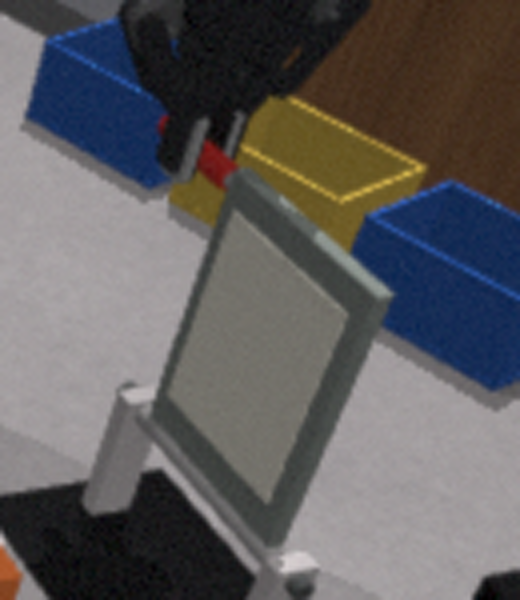

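View pics/t15.png

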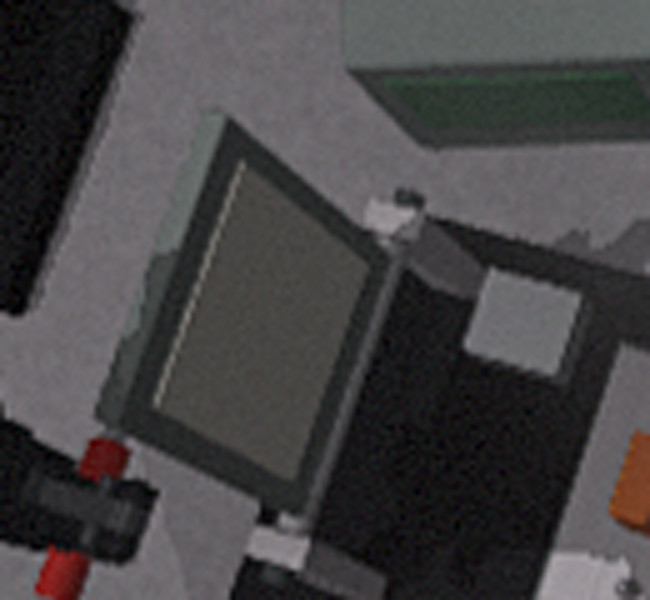

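View pics/w15.png

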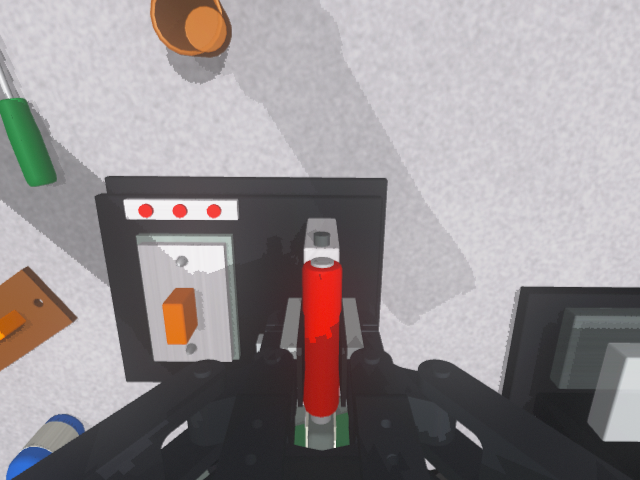

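The wrist view confirms it independently: the hinge pin at (321,238) sits in the camera's vertical mid-plane, directly under the handle at column 322. The plate is still seated on both pins. Handing in while holding.

```bash
python3 - <<'E'
from ang import *
fit(cp([(222,112),(111,417)],60,100,5),cp([(386,295),(240,177)],455,80,4),
 cp([(392,262),(318,490)],60,100,5),cp([(150,420),(262,552)],455,80,4))
print(hand_in())
E
```

```text
hinge [0.6463 0.2064] yaw -16.72 angle 1.574 +- 0.01
[ 0.1 -1.4  0.   0.3 -0.   0.4 -0.4 -2.5  0.2 -0.6  0.7 -0.2 -0.1]
the job is handed in; nothing more can be done
None
```

I lowered the small white nest plate over both pins until it sat flush on the grey bed, then let it go. I then gripped the red handle, swung the flap up to its balance point and handed the job in at about 19.5 s, still holding it.

**Plate:** Both pins show through its holes in the last wrist view, and the height at release matched flush (74.2 mm measured, 74.4 mm expected). I pressed it down with about 20 N before letting go.

**Flap angle:** The arm position gave 1.570 and the camera fit gave 1.574 ± 0.01, against 1.571 for upright. In the wrist view the hinge pin lies directly below the handle. Over the last half second of holding, the arm's position did not change.

**Checks that disagreed:**
- **Handle slip:** the handle appears to have slipped about 4–5 mm towards the fingertips during the swing. The grip still held it, with a steady push of 2–4 N on the tool.
- **Hinge position:** the last camera fit put the hinge about 5 mm off my first estimate in y, though the flap angle still agreed.

The arm touched nothing else on the bench in any view I took, but I did not check every bystander at the end.

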